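# Snap the cap onto the open serum pot and keep it pressed

### The job

Take the yellow snap cap from its bin, set it level on the open serum pot (yellow band) in the blue rack and press it straight down until it clicks fully home, without crushing the pot. Keep pressing firmly so the seal beds in, with about the weight of a kilogram: the job finishes with your fingers still on the cap, pushing it down. Leave the other caps, the marker and the label roll alone.

Things in the scene. Friction and masses are not known exactly. Their poses are not given: they have to be found in the camera images.
- yellow_cap_center (a point): centre of the yellow snap cap, half-way up: a round ribbed plastic lid, 54 mm across and 15.5 mm high, 10 to 20 g, closed on top, open underneath. It lies open side down on the flat floor of one of the three bins, alone there; its turn about the vertical does not matter
- pot_rim (a point): centre of the mouth of the open pot, on its top edge, 72 mm above the table. When the cap is fully home the underside of its top lies on this edge: its lower edge is then 12.5 mm below it, its centre 4.75 mm below it, its top 3 mm above it
- pot: the open serum pot: whitish, yellow band, 43 mm across, 68 mm high, neck 39 mm across; tight in one place of the rack. Origin under its foot, z up. Six springy snap lugs stand round the neck: the cap's lip meets them 7 mm before home, the push rises to 8 to 20 N over 3.5 mm, drops suddenly, and the cap lands on the rim 3.5 mm lower
- rack: blue pot rack, 84 x 270 mm, deck 22 mm high, fixed to the table. Origin under its centre; three places in a row along its y axis, 80 mm apart (middle one at the centre). The other two pots, red and green, are already capped, 75 mm tall above the table
- bins: three black open stacking bins side by side, one fixed block 190 mm deep (its x), 354 mm wide (its y). Origin under its centre; bin centres at y = -118, 0, +118 mm. Inside each: 184 x 111 mm, floor 3 mm above the table, front wall (towards the robot) 30 mm, back wall and rear of the side walls 62 mm high. One cap in each: yellow, red, green
- yellow_cap: the same cap; origin at the centre of its lower edge, z up through the top. Inside its lower edge runs a snap lip, 2 mm high and 44 mm clear across; from the lower edge up to the underside of the top it is 12.5 mm
- red_cap: red cap of the same shape in another bin, loose; to be left alone. Origin at the centre of its lower edge
- green_cap: green cap of the same shape in another bin, loose; to be left alone. Origin at the centre of its lower edge
- marker: white marker pen with a blue cap lying on the table, 131 mm long, 13 mm thick, loose; to be left alone. Origin at its middle, on the table
- label_roll: roll of white labels lying flat, 68 mm across and 30 mm high, loose; to be left alone. Origin under its centre

How it is judged:
By the outcome, as a careful person would: the job done as asked, in the order asked, and still so for the second after the job is handed in, while the arm keeps its last pose, push and grip.
It also fails if it takes over 48 s, if anything falls off the work surface, if the arm or the gripper's body presses on something with over 40 N, if the wrist force passes 120 N, or if a joint passes its speed limit or range.

### The arm

A 7-joint arm with a two-finger parallel gripper is mounted at the origin on the work surface. World frame = base frame: x ahead of the robot, y to its left, z up, the work surface at z = 0. Lengths are in m, angles in rad, forces in N, time in s.
With the tool pointing down it reaches from about 0.425 to 0.925 m from the base axis. Payload 6.8 kg.
Tool frame: the origin (TCP) lies on the centre line of the jaws, within the pads' length; the fingertips stand 17 mm ahead of it and the grasp point (between the pads) lies 2 mm behind it; z points along the fingers, x is the direction in which the jaws open and shut, and the axes are right-handed (so a half turn about z gives the same grasp; the last joint's range is limited). The gripper opens to 85 mm and grips with 20 to 120 N. Pads are 22 mm wide; open, the fingers measure 114 mm over their backs; the gripper's body (76 mm by 85 mm) begins 54 mm behind the grasp point. The pads swing forward as they close: fully open they stand 13 mm farther back than shut.
Start: joints at [1.093, 0.477, 0.022, 1.555, -0.011, 1.109, -0.083], TCP at [0.244, -0.629, 0.248] pointing down, gripper open.
Joint ranges: [-2.96, 2.96], [-0.34, 2.1], [-1.41, 1.46], [0.24, 2.44], [-1.37, 4.51], [0.17, 1.92], [-2.96, 2.96]. Speed limits (rad/s): [2.39, 2.39, 3.14, 3.14, 3.14, 3.14, 3.14].

### API

Orientations are given as a rotation vector (axis times angle).
In Python, from bench import r gives the robot as it stands.
- The arm moves only by the tool arm_command, never from a script. Its argument "increments" is a list of rows, each a list of 3 entries, a list of its own where there are three numbers: the shift along the world's x, y, z in m, then the turn, a rotation vector about the world's x, y, z in rad, then the opening in per cent of the stroke, from 0 (shut) to 100 (fully open). A call has 1 to 10 rows; each row is the pose to reach, as a shift and turn from the pose commanded when the call began; what a row does not reach only later rows make up. A row lasts 1/10 s, in which the tool goes at most 50 mm and 8.59 degrees, less where a joint would pass 70% of its speed; a pose out of reach is approached as far as the arm can. A call with a gripper value outside its range is refused whole. The fingers move at their own pace and stop on an object; "newtons" is the grip in N (left out, the last holds). Time passes only in rows, so rows that repeat a pose let the fingers close. It gives the time, the measured TCP pose, the force and the opening at its end, in the units of the state.
- r.get_obs(): the state, without advancing time (a new reading comes with each control period).
- r.grab_frame(name): name is "scene" or "side" or "wrist"; returns the picture (420x560x3 uint8, blue, green, red); there is no depth.
- r.camera_model(name): a dict with "camera_matrix" (3x3 intrinsics, pixels), "camera_from_world" (4x4, takes a point from world to camera coordinates). Camera axes: x right, y down, z forward; pixel columns grow to the right and rows downward; lengths in m; the calibration is good to about 2 mm. A picture is of the moment at which its call begins: read the wrist's pose just before it. camera_model takes no time and is no camera call; for the wrist camera it gives the pose at the moment of the call.
- r.hand_in(): hands the job in, once; it reports no verdict.
The state is a dict: "clock": time; "joints": joint angles; "qvel": joint speeds; "tau": joint torques, N m; "tcp_pos": TCP position; "orientation": TCP orientation; "contact_force": force on the tool from outside, world axes, zero at the start; "moment": the same for the moment, N m; "grip_width": finger opening in m.
Only numpy, scipy, OpenCV 4.12 (cv2) and the standard library are available. Lean on these libraries where they do the work, as an engineer would, in place of code of your own. Each camera call takes 0.05 s, during which the arm holds its last target. There are 200 camera calls.

## Working session

There is one attempt and no reset: what is moved stays moved. The work goes in short steps, Python scripts to look and compute and a tool call to move; the robot and the scene stay as the last step left them, time stands still between calls to the robot, and variables do not carry over. Pictures are saved under pics/ and viewed, about 8 in all and at most 12, crops included, and the job is handed in when it is done.

Besides the shell and the picture viewer there is one more tool, called after "Request:" as name(argument=value, ...) on one line, values as JSON. arm_command: Moves the arm, as the interface text tells. Its arguments: {"type":"object","properties":{"increments":{"type":"array","items":{"type":"array"}},"newtons":{"type":"number"}},"required":["increments"]}

```bash
mkdir -p pics; python3 - <<'E'
from bench import r
import cv2,numpy as np
o=r.get_obs();print({k:np.round(v,3) for k,v in o.items()})
for n in("scene","side"):
    c=r.camera_model(n);print(n,np.round(c["camera_matrix"],1).tolist(),np.round(np.linalg.inv(c["camera_from_world"]),3).tolist())
    cv2.imwrite(f"pics/{n}0.png",r.grab_frame(n))
E
```

```text
{'clock': np.float64(0.0), 'joints': array([ 1.093,  0.478,  0.022,  1.557, -0.012,  1.109, -0.083]), 'qvel': array([ 0.001, -0.001,  0.   ,  0.001, -0.   ,  0.001,  0.   ]), 'tau': array([-0.0000e+00, -5.9645e+01,  1.6080e+00, -2.8120e+01,  1.3000e-02,
        9.0000e-03,  0.0000e+00]), 'tcp_pos': array([ 0.244, -0.629,  0.247]), 'orientation': array([-2.591,  1.775,  0.003]), 'contact_force': array([ 0.268,  0.351, -1.065]), 'moment': array([0.002, 0.003, 0.051]), 'grip_width': np.float64(0.086)}
scene [[481.0, 0.0, 281.6], [0.0, 481.0, 215.9], [0.0, 0.0, 1.0]] [[0.338, 0.568, -0.75, 1.344], [0.941, -0.193, 0.278, -0.254], [0.013, -0.8, -0.6, 0.714], [0.0, 0.0, 0.0, 1.0]]
side [[438.6, 0.0, 272.8], [0.0, 438.6, 208.7], [0.0, 0.0, 1.0]] [[-0.955, -0.234, 0.181, 0.371], [-0.295, 0.727, -0.62, 0.668], [0.013, -0.646, -0.763, 0.859], [0.0, 0.0, 0.0, 1.0]]
```

View pics/scene0.png

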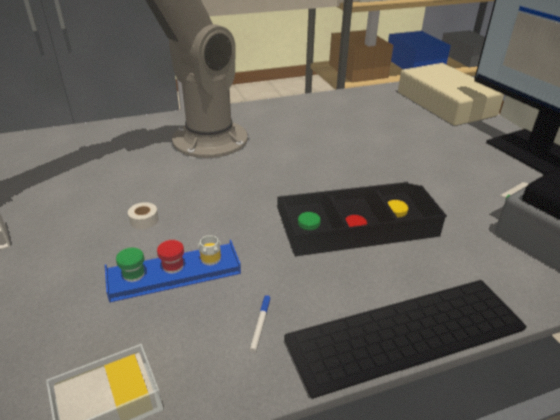

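View pics/side0.png

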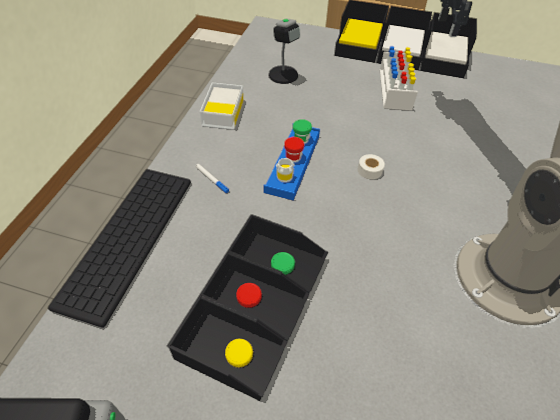

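Scene view: yellow cap at about (397,208), open pot at (210,250), with red and green pots next to it. Side view: yellow cap at (239,352), open pot at (285,168), bins running from lower-left to upper-right.

```bash
cat > h.py <<'E'
import numpy as np,cv2
from bench import r
def ray(cm,p):
    K=cm["camera_matrix"];T=np.linalg.inv(cm["camera_from_world"])
    return T[:3,3],T[:3,:3]@np.linalg.solve(K,[p[0],p[1],1.])
def cast(cm,p,z):
    o,d=ray(cm,p);return o+d*(z-o[2])/d[2]
def tri(rs):
    A=0;b=0
    for o,d in rs:
        d=d/np.linalg.norm(d);P=np.eye(3)-np.outer(d,d);A=A+P;b=b+P@o
    return np.linalg.solve(A,b)
def blobs(im,lo,hi,box=None,amin=30):
    m=cv2.inRange(cv2.cvtColor(im,cv2.COLOR_BGR2HSV),np.array(lo),np.array(hi))
    if box: 
        k=np.zeros_like(m);x0,y0,x1,y1=box;k[y0:y1,x0:x1]=255;m&=k
    n,l,s,c=cv2.connectedComponentsWithStats(m)
    return [(int(s[i,4]),np.round(c[i],1),s[i,:4]) for i in range(1,n) if s[i,4]>=amin]
E
python3 - <<'E'
from h import *
H={'y':((20,120,90),(34,255,255)),'r':((0,140,60),(8,255,255)),'g':((50,100,40),(85,255,255)),'b':((105,130,60),(125,255,255))}
B={'scene':{'bin':(270,175,450,260),'rack':(95,225,250,305)},'side':{'bin':(165,210,335,400),'rack':(255,110,330,205)}}
Z={'bin':.0185,'rack':.075}
for n in B:
    im=cv2.imread(f"pics/{n}0.png");cm=r.camera_model(n)
    for k in B[n]:
        for c in 'yrg':
            for a,p,s in blobs(im,*H[c],B[n][k]): print(n,k,c,a,p,s,np.round(cast(cm,p,Z[k]),4))
    for a,p,s in blobs(im,*H['b'],B[n]['rack'],200): print('blue',a,p,s)
cm=r.camera_model('side')
for p,z in(((170,347),.062),((253,216),.062),((265,398),.03),((327,253),.03)):print('bincorner',np.round(cast(cm,p,z),3))
im=cv2.imread("pics/side0.png")
a=cv2.resize(im[115:205,255:345],None,fx=6,fy=6,interpolation=2)
b=cv2.resize(cv2.imread("pics/scene0.png")[220:310,180:225],None,fx=6,fy=6,interpolation=2)
cv2.imwrite("pics/c1.png",np.hstack([a,b]))
E
```

```text
scene bin y 272 [398.  206.9] [387 199  22  18] [0.5317 0.3551 0.0185]
scene bin r 219 [355.5 220.3] [345 214  22  13] [0.547  0.2298 0.0185]
scene bin g 344 [308.7 220.2] [298 211  23  19] [0.5105 0.124  0.0185]
scene rack y 123 [210.3 257.6] [201 252  19  11] [ 0.6284 -0.1378  0.075 ]
scene rack r 341 [169.7 248.3] [157 240  26  19] [ 0.5743 -0.2089  0.075 ]
scene rack g 576 [130.3 261.3] [116 248  28  30] [ 0.5883 -0.2879  0.075 ]
blue 3133 [170.9 274.5] [105 241 135  61]
side bin y 653 [238.5 352.4] [225 338  29  30] [0.5258 0.3585 0.0185]
side bin r 521 [248.5 294.7] [236 283  26  25] [0.549  0.2323 0.0185]
side bin g 420 [283.  262.2] [271 252  24  23] [0.5016 0.13   0.0185]
side rack y 84 [283.9 176.2] [277 171  15  10] [ 0.5625 -0.0796  0.075 ]
side rack r 310 [293.6 147.1] [285 137  19  23] [ 0.5682 -0.1916  0.075 ]
side rack g 262 [301.8 127.8] [293 120  19  22] [ 0.5678 -0.2756  0.075 ]
blue 1152 [292.  171.4] [264 128  56  72]
bincorner [0.644 0.403 0.062]
bincorner [0.598 0.056 0.062]
bincorner [0.449 0.428 0.03 ]
bincorner [0.411 0.083 0.03 ]
```

View pics/c1.png

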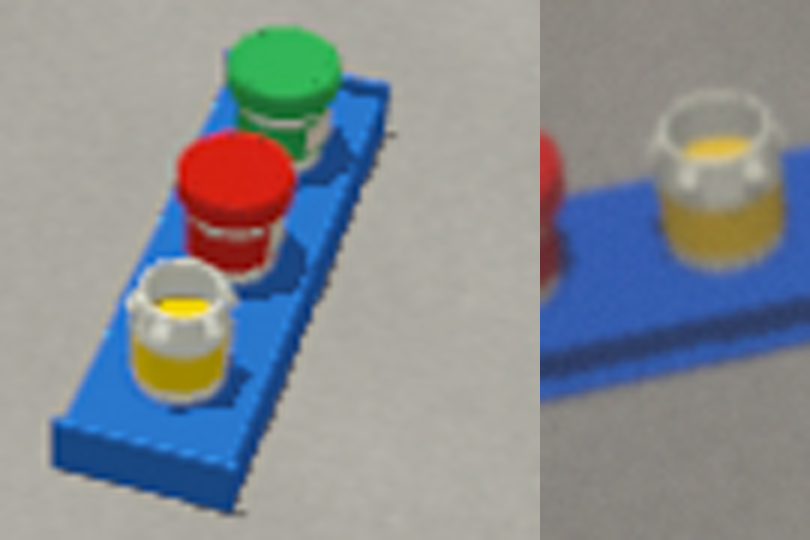

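The crop shows the open pot nearest the bins: rim centre at about (285.5,162.5) in the side view and (210,242) in the scene view. I'll head above the pot for a close look on the way to the cap.

Request:
arm_command(increments=[[[0.33,0.5,0.05],[0,0,1.07],100],[[0.33,0.5,0.05],[0,0,1.07],100],[[0.33,0.5,0.05],[0,0,1.07],100],[[0.33,0.5,0.05],[0,0,1.07],100],[[0.33,0.5,0.05],[0,0,1.07],100],[[0.33,0.5,0.05],[0,0,1.07],100],[[0.33,0.5,0.05],[0,0,1.07],100],[[0.33,0.5,0.05],[0,0,1.07],100],[[0.33,0.5,0.05],[0,0,1.07],100],[[0.33,0.5,0.05],[0,0,1.07],100]])

```text
clock: 1.1
tcp_pos: [0.5189, -0.2118, 0.2899]
orientation: [3.135, -0.206, -0.001]
contact_force: [1.1, -0.5, 0.5]
grip_width: 0.0856
```

```bash
python3 - <<'E'
from h import *
for n,p in(('side',(285.5,162.5)),('scene',(210,242))):print(np.round(cast(r.camera_model(n),p,.072),4))
print(np.round(tri([ray(r.camera_model(n),p) for n,p in(('side',(285.5,162.5)),('scene',(210,242)))]),4))
o=r.get_obs();print(o['tcp_pos'],o['orientation'],o['joints'])
c=r.camera_model('wrist');print(np.round(c["camera_matrix"],1).tolist(),np.round(np.linalg.inv(c["camera_from_world"]),3).tolist())
E
```

```text
[ 0.5731 -0.1313  0.072 ]
[ 0.5776 -0.127   0.072 ]
[ 0.5743 -0.1284  0.0718]
[ 0.51891695 -0.2118201   0.2898733 ] [ 3.13469422e+00 -2.06128317e-01 -6.26571257e-04] [ 0.60084449  0.27940918 -0.39508443  1.7625681   0.11822481  1.12326984
  0.0368955 ]
[[334.6, 0.0, 280.9], [0.0, 334.6, 207.6], [0.0, 0.0, 1.0]] [[0.991, -0.124, -0.041, 0.53], [-0.131, -0.942, -0.311, -0.132], [-0.0, 0.313, -0.95, 0.416], [0.0, 0.0, 0.0, 1.0]]
```

```bash
python3 - <<'E'
from h import *
cm=r.camera_model('wrist');cv2.imwrite("pics/w1.png",r.grab_frame('wrist'))
E
```

```text
(no output)
```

View pics/w1.png

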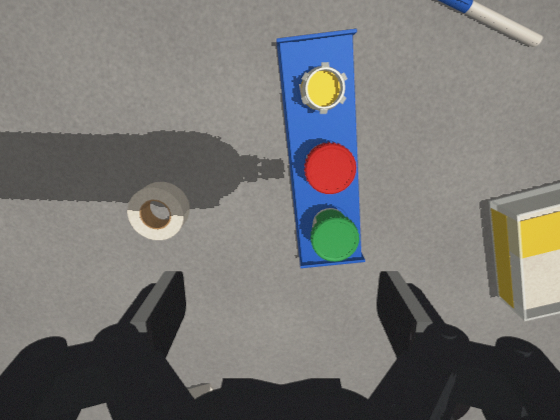

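Wrist view: pot rim at about (323,88), with the red cap at (331,168) and the green at (335,239). I'll measure these precisely and work out the next shift.

```bash
python3 - <<'E'
from h import *
cm=r.camera_model('wrist');im=cv2.imread("pics/w1.png")
h=cv2.cvtColor(im,cv2.COLOR_BGR2HSV)
m=cv2.inRange(h[50:130,285:360],np.array((0,0,0)),np.array((100,255,255)))&cv2.inRange(h[50:130,285:360],np.array((0,0,130)),np.array((179,255,255)))
n,l,s,c=cv2.connectedComponentsWithStats(m)
print([(s[i],c[i]+[285,50]) for i in range(1,n) if s[i,4]>20])
g=cv2.cvtColor(im,cv2.COLOR_BGR2GRAY)
print(cv2.HoughCircles(cv2.resize(g[50:130,285:360],None,fx=4,fy=4,interpolation=2),3,1.5,40,param1=150,param2=0.7,minRadius=50,maxRadius=110))
for p in((323,88),(324,88)):print(np.round(cast(cm,p,.072),4))
P=[]
for c,lo,hi in(('r',(0,140,60),(8,255,255)),('g',(50,100,40),(85,255,255))):
    for a,p,s in blobs(im,lo,hi,(270,30,370,270),200):
        q=cast(cm,p,.075);P.append(q);print(c,a,p,s,np.round(q,4))
# expected pixel of multi-view rim
K=cm["camera_matrix"];q=cm["camera_from_world"]@[.5743,-.1284,.072,1];u=K@q[:3];print(u/u[2])
E
```

```text
[(array([ 69,   0,   6,  80, 340], dtype=int32), array([357.26176471,  84.40294118])), (array([  17,   13,   45,   50, 1438], dtype=int32), array([323.30667594,  87.78998609]))]
[[[159.75     155.25      78.65    ]
  [125.25     176.25      93.95    ]
  [120.75     125.25      99.2     ]
  [ 90.75     153.75     107.45    ]
  [267.75     135.75      57.2     ]
  [177.75     194.25     109.100006]
  [204.75     149.25      61.25    ]
  [296.25     210.75     105.8     ]
  [198.75     315.75     107.45    ]
  [195.75      21.75      77.9     ]
  [197.25     275.25      68.      ]
  [285.75      99.75      97.25    ]
  [263.25     249.75      94.1     ]
  [161.25      99.75      83.9     ]
  [243.75      15.75     105.649994]
  [282.75      59.25     105.8     ]
  [299.25     164.25      98.899994]
  [104.25      53.25      72.95    ]
  [ 14.25      35.25     109.100006]
  [251.25     206.25      61.85    ]
  [159.75     231.75      92.15    ]
  [240.75     287.25      85.7     ]
  [150.75       2.25      82.1     ]
  [ 53.25      18.75      79.85    ]
  [159.75      48.75     109.10000
[... 304 characters left out ...]
5.75     290.25     107.45    ]
  [ 87.75     224.25     101.899994]
  [ 17.25     246.75      91.55    ]
  [285.75      18.75     109.100006]
  [ 78.75     281.25      71.15    ]
  [123.75     272.25      99.2     ]
  [ 81.75     108.75     107.45    ]
  [ 15.75     120.75      70.1     ]
  [ 48.75     176.25      62.6     ]
  [248.25      80.25      66.95    ]
  [240.75     167.25      65.9     ]
  [ 14.25     206.25      54.5     ]
  [ 99.75     317.25     107.45    ]]]
[ 0.5775 -0.1171  0.072 ]
[ 0.5785 -0.1172  0.072 ]
r 1985 [329.8 168. ] [305 143  51  51] [ 0.5778 -0.196   0.075 ]
g 1903 [333.9 236. ] [311 210  48  52] [ 0.5766 -0.2727  0.075 ]
[320.70092449 100.51636294   1.        ]
```

Request:
arm_command(increments=[[[0.02,0.46,-0.02],[0,0,0],100],[[0.02,0.46,-0.02],[0,0,0],100],[[0.02,0.46,-0.02],[0,0,0],100],[[0.02,0.46,-0.02],[0,0,0],100],[[0.02,0.46,-0.02],[0,0,0],100],[[0.02,0.46,-0.02],[0,0,0],100],[[0.02,0.46,-0.02],[0,0,0],100],[[0.02,0.46,-0.02],[0,0,0],100],[[0.02,0.46,-0.02],[0,0,0],100],[[0.02,0.46,-0.02],[0,0,0],100]])

```text
clock: 2.15
tcp_pos: [0.5364, 0.2533, 0.2696]
orientation: [-3.132, 0.192, 0.002]
contact_force: [-0.7, 0.6, 0.9]
grip_width: 0.0854
```

```bash
python3 - <<'E'
from h import *
for i in range(4): r.grab_frame('wrist')   # settle
o=r.get_obs();cm=r.camera_model('wrist');im=r.grab_frame('wrist');cv2.imwrite("pics/w2.png",im)
print(o['tcp_pos'],o['orientation'],abs(o['qvel']).max())
for a,p,s in blobs(im,(20,120,90),(34,255,255),None,300):print(a,p,s,np.round(cast(cm,p,.0185),4))
E
```

```text
[0.53869682 0.24462547 0.26934917] [ 3.13309591e+00 -2.07607068e-01 -9.41488761e-04] 0.02488658648122864
2263 [254.1  68.3] [229  41  52  56] [0.5261 0.3564 0.0185]
```

View pics/w2.png

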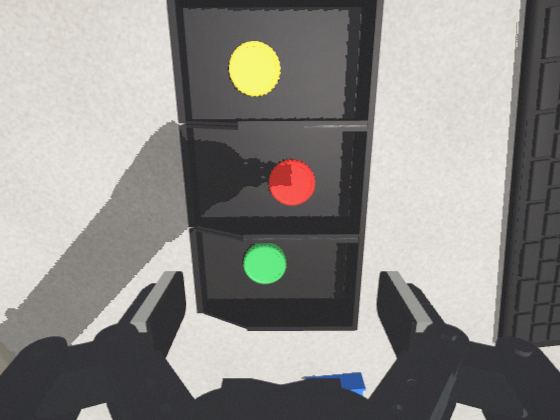

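Wrist view: yellow cap at (254,68), which casts to (0.526,0.356) and agrees with the side view. The bin is aligned with the jaws. Going above it, then down.

Request:
arm_command(increments=[[[-0.012,0.112,0],[0,0,0],100],[[-0.012,0.112,0],[0,0,0],100],[[-0.012,0.112,-0.05],[0,0,0],100],[[-0.012,0.112,-0.1],[0,0,0],100],[[-0.012,0.112,-0.14],[0,0,0],100],[[-0.012,0.112,-0.17],[0,0,0],100],[[-0.012,0.112,-0.17],[0,0,0],100],[[-0.012,0.112,-0.17],[0,0,0],100],[[-0.012,0.112,-0.17],[0,0,0],100]])

```text
clock: 3.3
tcp_pos: [0.5281, 0.3586, 0.1024]
orientation: [-3.133, 0.208, -0.005]
contact_force: [0.2, 0.4, 1.1]
grip_width: 0.0858
```

```bash
python3 - <<'E'
from h import *
o=r.get_obs();cm=r.camera_model('wrist');im=r.grab_frame('wrist');cv2.imwrite("pics/w3.png",im)
print(o['tcp_pos'],o['orientation'],abs(o['qvel']).max(),o['contact_force'])
for a,p,s in blobs(im,(20,120,90),(34,255,255),None,300):print(a,p,s,np.round(cast(cm,p,.0185),4))
E
```

```text
[0.52809595 0.3586498  0.10236214] [-3.13255631  0.20772321 -0.00472555] 0.00820555163754507 [0.15651656 0.38686661 1.12796241]
4894 [276.6 224.3] [237 185  80  79] [0.5263 0.3588 0.0185]
```

Request:
arm_command(increments=[[[-0.0015,0,-0.03],[0,0,0],100],[[-0.0015,0,-0.055],[0,0,0],100],[[-0.0015,0,-0.07],[0,0,0],100],[[-0.0015,0,-0.078],[0,0,0],100],[[-0.0015,0,-0.083],[0,0,0],100],[[-0.0015,0,-0.083],[0,0,0],100],[[-0.0015,0,-0.083],[0,0,0],100]])

```text
clock: 4.05
tcp_pos: [0.5255, 0.359, 0.0178]
orientation: [-3.134, 0.206, -0.002]
contact_force: [0.3, -0.7, -0.3]
grip_width: 0.0856
```

```bash
python3 - <<'E'
from h import *
o=r.get_obs();print(o['tcp_pos'],o['contact_force'])
cv2.imwrite("pics/w4.png",r.grab_frame('wrist'))
E
```

```text
[0.52548444 0.35897813 0.01783186] [ 0.32782423 -0.74167075 -0.32009536]
```

View pics/w4.png

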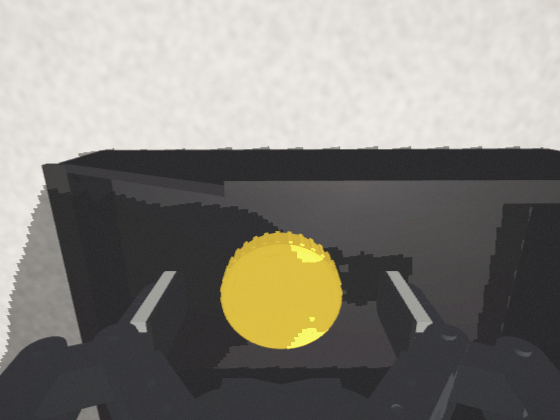

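The cap at (281,290) sits centred between the pads. Closing.

Request:
arm_command(increments=[[[0,0,0.001],[0,0,0],40],[[0,0,0.001],[0,0,0],40],[[0,0,0.001],[0,0,0],40],[[0,0,0.001],[0,0,0],40],[[0,0,0.001],[0,0,0],40],[[0,0,0.001],[0,0,0],40]], newtons=60)

```text
clock: 4.7
tcp_pos: [0.5254, 0.3589, 0.019]
orientation: [-3.134, 0.206, -0.002]
contact_force: [-0.9, -0.1, 5.9]
grip_width: 0.0523
```

Request:
arm_command(increments=[[[0,0,0.02],[0,0,0],40],[[0,0,0.06],[0,0,0],40],[[0,0,0.11],[0,0,0],40],[[0,0,0.16],[0,0,0],40],[[0,-0.03,0.2],[0,0,0],40],[[0.01,-0.07,0.2],[0,0,0.04],40],[[0.02,-0.11,0.2],[0,0,0.08],40],[[0.03,-0.15,0.2],[0,0,0.12],40],[[0.04,-0.19,0.2],[0,0,0.12],40],[[0.05,-0.23,0.2],[0,0,0.12],40]])

```text
clock: 5.7
tcp_pos: [0.5751, 0.1268, 0.2182]
orientation: [3.141, -0.017, 0.001]
contact_force: [1.0, -0.1, -0.9]
grip_width: 0.0525
```

Request:
arm_command(increments=[[[0,-0.04,0],[0,0,0],40],[[0,-0.08,0],[0,0,0],40],[[0,-0.12,0],[0,0,0],40],[[0,-0.16,-0.01],[0,0,0],40],[[0,-0.2,-0.02],[0,0,0],40],[[0,-0.23,-0.03],[0,0,0],40],[[0,-0.25,-0.04],[0,0,0],40],[[0,-0.257,-0.05],[0,0,0],40],[[0,-0.257,-0.05],[0,0,0],40],[[0,-0.257,-0.05],[0,0,0],40]])

```text
clock: 6.7
tcp_pos: [0.5752, -0.1262, 0.1679]
orientation: [-3.14, 0.013, 0.0]
contact_force: [0.1, 0.3, -0.3]
grip_width: 0.0521
```

```bash
python3 - <<'E'
from h import *
for i in range(3): r.grab_frame('side')
o=r.get_obs();print(o['tcp_pos'],o['orientation'],o['contact_force'],o['grip_width'])
s=r.grab_frame('side');c=r.grab_frame('scene');cv2.imwrite("pics/s5.png",s);cv2.imwrite("pics/sc5.png",c)
cm=r.camera_model('wrist');w=r.grab_frame('wrist');cv2.imwrite("pics/w5.png",w);np.save('cm5.npy',cm['camera_from_world'])
a=cv2.resize(s[90:210,230:350],(360,360),interpolation=2);b=cv2.resize(c[160:280,150:270],(360,360),interpolation=2)
cv2.imwrite("pics/c5.png",np.vstack([np.hstack([a,b]),cv2.resize(w,(320,240)) .repeat(1,0) if 0 else np.zeros((1,720,3),np.uint8)]))
E
```

```text
[ 0.57557873 -0.12650179  0.16858453] [-3.14103164e+00  1.28174277e-02 -1.90873886e-03] [-0.38010937  0.27787378  0.74316217] 0.052134755765758406
```

View pics/w5.png

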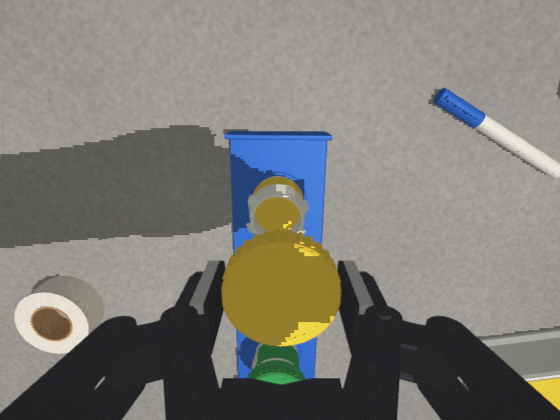

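View pics/c5.png

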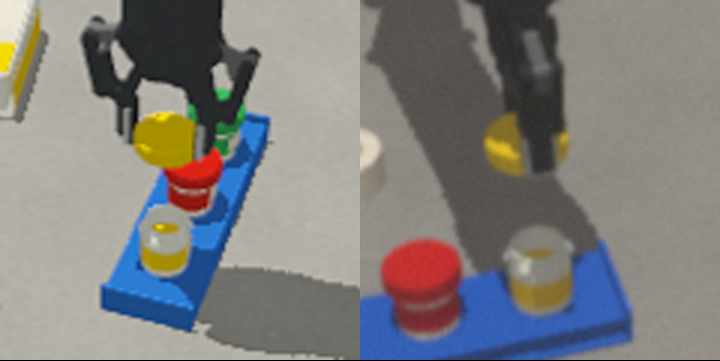

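The cap is held level between the pads at (281,288) in the wrist view, and the pot rim shows at about (278,212). One zoomed crop to measure the rim.

```bash
python3 - <<'E'
from h import *
w=cv2.imread("pics/w5.png")[165:245,230:330]
cv2.imwrite("pics/c6.png",cv2.resize(cv2.convertScaleAbs(w,alpha=1.4),None,fx=7,fy=7,interpolation=2))
E
```

```text
(no output)
```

View pics/c6.png

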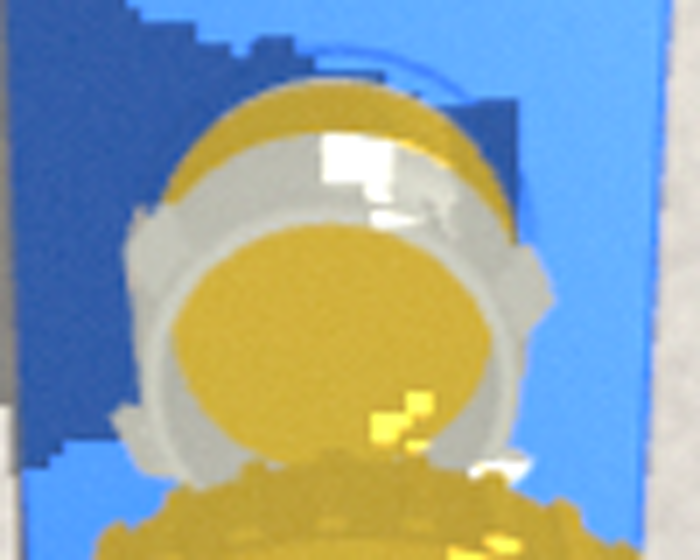

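```bash
python3 - <<'E'
from h import *
cm=r.camera_model('wrist');cm['camera_from_world']=np.load('cm5.npy')
f=lambda x,y:(230+x/7-.4,165+y/7-.4)
for p in((148,385),(521,385),(338,207)):print(np.round(cast(cm,f(*p),.072),4))
im=cv2.imread('pics/w5.png')
o=r.get_obs();print(o['tcp_pos'])
# held cap: left/right ends and top of its face
for p in((222,288),(341,288),(281.5,345)):print(np.round(cast(cm,p,o['tcp_pos'][2]-.0005),4))
E
```

```text
[ 0.5549 -0.1287  0.072 ]
[ 0.5927 -0.1291  0.072 ]
[ 0.5744 -0.1102  0.072 ]
[ 0.57527618 -0.12763078  0.16837262]
[ 0.5507 -0.1249  0.1679]
[ 0.6023 -0.1254  0.1679]
[ 0.5762 -0.1553  0.1679]
```

Rim ≈ (0.574,-0.129), with all views agreeing within 2 mm. The cap is about 1.5 mm off in x. Correct that and lower to just above the lugs.

Request:
arm_command(increments=[[[-0.0018,-0.001,-0.03],[0,0,0],40],[[-0.0018,-0.001,-0.055],[0,0,0],40],[[-0.0018,-0.001,-0.07],[0,0,0],40],[[-0.0018,-0.001,-0.076],[0,0,0],40],[[-0.0018,-0.001,-0.081],[0,0,0],40],[[-0.0018,-0.001,-0.081],[0,0,0],40],[[-0.0018,-0.001,-0.081],[0,0,0],40]], newtons=80)

```text
clock: 7.7
tcp_pos: [0.5736, -0.129, 0.0877]
orientation: [-3.141, 0.017, -0.002]
contact_force: [-1.9, 1.9, 1.6]
grip_width: 0.0519
```

```bash
python3 - <<'E'
from h import *
o=r.get_obs();print(o['tcp_pos'],o['orientation'],o['contact_force'],o['moment'],o['grip_width'])
s=r.grab_frame('side');c=r.grab_frame('scene')
a=cv2.resize(s[130:200,250:330],None,fx=5,fy=5,interpolation=2);b=cv2.resize(c[210:280,170:250],None,fx=5,fy=5,interpolation=2)
cv2.imwrite("pics/c7.png",np.hstack([a,b])[:600,:800])
E
```

```text
[ 0.57359951 -0.12898775  0.08766981] [-3.14129157e+00  1.66474833e-02 -1.53774435e-03] [-1.90997089  1.85109578  1.61043035] [0.32423785 0.26412785 0.00993529] 0.051898720701578756
```

View pics/c7.png

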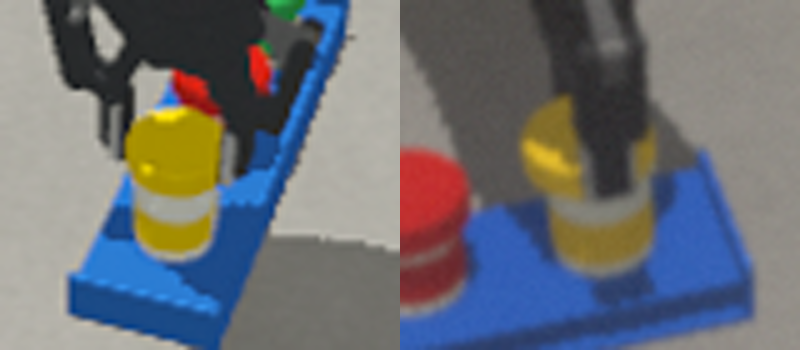

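Side crop: cap centred over the pot. In the scene crop the cap (522–655) looks shifted left of the pot (550–655), and there is a small side force. I'll check this numerically before pressing.

```bash
python3 - <<'E'
from h import *
for f in('w4','w5'):
    im=cv2.imread(f'pics/{f}.png');print(f,[(a,c,s) for a,c,s in blobs(im,(18,120,60),(34,255,255),(200,215,370,370),1500)])
im=r.grab_frame('wrist');cv2.imwrite('pics/w7.png',im);print('now',[(a,c,s) for a,c,s in blobs(im,(18,120,60),(34,255,255),(200,215,370,370),1500)])
def outline(cm,c,R):
    t=np.linspace(0,6.283,73);P=np.c_[c[0]+R*np.cos(t),c[1]+R*np.sin(t),np.full(73,c[2]),np.ones(73)]
    q=(cm["camera_from_world"]@P.T)[:3];u=cm["camera_matrix"]@q;u=u[:2]/u[2];return u[0].min(),u[0].max(),u[1].min(),u[1].max()
o=r.get_obs();t=o['tcp_pos'];print(t)
for n,off in(('side',(250,130)),('scene',(170,210))):
    cm=r.camera_model(n);h=cv2.cvtColor(r.grab_frame(n),cv2.COLOR_BGR2HSV)
    print(n,'cap top',np.round(outline(cm,(t[0],t[1],t[2]-.0005),.027),1),'cap bot',np.round(outline(cm,(t[0],t[1],t[2]-.016),.027),1),'pot z.04',np.round(outline(cm,(.574,-.129,.04),.0215),1))
    m=cv2.inRange(h,np.array((18,90,50)),np.array((36,255,255)))
    x0,y0=off
    for y in range(y0,y0+70,3):
        xs=np.flatnonzero(m[y,x0:x0+80]); 
        if len(xs):print(y,xs.min()+x0,xs.max()+x0,len(xs))
E
```

```text
w4 [(11365, array([280.8, 290.5]), array([220, 231, 123, 118], dtype=int32))]
w5 [(11515, array([280.6, 285.2]), array([221, 215, 121, 132], dtype=int32))]
now [(10905, array([280.8, 287.9]), array([222, 229, 119, 117], dtype=int32))]
[ 0.57375169 -0.12924192  0.08775063]
side cap top [274.7 295.8 151.5 166. ] cap bot [274.6 295.5 155.9 170.4] pot z.04 [276.4 292.7 166.1 177.7]
139 302 302 1
151 285 286 2
154 276 293 18
157 275 293 19
160 275 293 19
163 275 293 19
166 277 293 17
172 277 292 3
175 277 291 15
178 279 290 12
scene cap top [194.6 221.1 227.3 243.9] cap bot [195.3 221.6 233.  249.7] pot z.04 [199.5 220.1 246.2 259.6]
231 198 204 7
234 195 204 10
237 194 220 15
240 194 220 16
243 194 219 15
246 196 205 10
249 202 206 5
252 218 219 2
255 200 219 20
258 201 218 18
261 204 215 12
```

The offset in the scene view is perspective: predicted and observed edges match within 1 px. I'll nudge about 0.7 mm with the side force and lower to the lugs.

Request:
arm_command(increments=[[[-0.0005,0.0007,0],[0,0,0],40],[[-0.0005,0.0007,-0.001],[0,0,0],40],[[-0.0005,0.0007,-0.002],[0,0,0],40],[[-0.0005,0.0007,-0.003],[0,0,0],40],[[-0.0005,0.0007,-0.003],[0,0,0],40]])

```text
clock: 8.45
tcp_pos: [0.5732, -0.1285, 0.0843]
orientation: [-3.141, 0.017, -0.002]
contact_force: [-0.0, 2.7, 2.2]
grip_width: 0.0513
```

Request:
arm_command(increments=[[[0,0.0008,-0.0005],[0,0,0],40],[[0,0.0008,-0.001],[0,0,0],40],[[0,0.0008,-0.0015],[0,0,0],40],[[0,0.0008,-0.002],[0,0,0],40],[[0,0.0008,-0.002],[0,0,0],40]])

```text
clock: 8.95
tcp_pos: [0.5729, -0.1277, 0.082]
orientation: [-3.141, 0.017, -0.001]
contact_force: [-0.1, 2.8, 5.0]
grip_width: 0.0513
```

Request:
arm_command(increments=[[[0,0,-0.0005],[0,0,0],40],[[0,0,-0.001],[0,0,0],40],[[0,0,-0.0015],[0,0,0],40],[[0,0,-0.0015],[0,0,0],40]])

```text
clock: 9.35
tcp_pos: [0.573, -0.1276, 0.0809]
orientation: [-3.141, 0.017, -0.001]
contact_force: [-1.6, 2.3, 8.2]
grip_width: 0.0516
```

Request:
arm_command(increments=[[[0,0,-0.0005],[0,0,0],40],[[0,0,-0.001],[0,0,0],40],[[0,0,-0.001],[0,0,0],40]])

```text
clock: 9.65
tcp_pos: [0.5733, -0.1277, 0.0803]
orientation: [-3.142, 0.017, -0.002]
contact_force: [-1.6, 2.3, 10.5]
grip_width: 0.0519
```

Request:
arm_command(increments=[[[0,0,-0.0005],[0,0,0],40],[[0,0,-0.001],[0,0,0],40],[[0,0,-0.0015],[0,0,0],40],[[0,0,-0.0015],[0,0,0],40]])

```text
clock: 10.05
tcp_pos: [0.5724, -0.1276, 0.0775]
orientation: [-3.141, 0.017, 0.001]
contact_force: [0.8, 3.0, -9.0]
grip_width: 0.0515
```

Request:
arm_command(increments=[[[0,0,-0.0005],[0,0,0],40],[[0,0,-0.001],[0,0,0],40],[[0,0,-0.001],[0,0,0],40]])

```text
clock: 10.35
tcp_pos: [0.5723, -0.1283, 0.0765]
orientation: [3.141, -0.018, -0.001]
contact_force: [-1.0, 2.2, -0.1]
grip_width: 0.0518
```

The force dropped from about 10 N through the snap. Continuing gently to seat it and build the bedding push.

Request:
arm_command(increments=[[[0,0,-0.0005],[0,0,0],40],[[0,0,-0.001],[0,0,0],40],[[0,0,-0.001],[0,0,0],40]])

```text
clock: 10.65
tcp_pos: [0.5725, -0.1282, 0.0758]
orientation: [3.141, -0.018, -0.0]
contact_force: [0.3, 1.0, 0.9]
grip_width: 0.0516
```

Request:
arm_command(increments=[[[0,0,-0.0005],[0,0,0],40],[[0,0,-0.001],[0,0,0],40],[[0,0,-0.001],[0,0,0],40]])

```text
clock: 10.95
tcp_pos: [0.5726, -0.1282, 0.0757]
orientation: [3.141, -0.018, -0.0]
contact_force: [-3.0, 0.1, 8.7]
grip_width: 0.0514
```

Request:
arm_command(increments=[[[0,0,-0.0003],[0,0,0],40],[[0,0,-0.0003],[0,0,0],40],[[0,0,-0.0003],[0,0,0],40],[[0,0,-0.0003],[0,0,0],40],[[0,0,-0.0003],[0,0,0],40],[[0,0,-0.0003],[0,0,0],40]])

```text
clock: 11.55
tcp_pos: [0.5726, -0.1282, 0.0757]
orientation: [3.141, -0.017, -0.0]
contact_force: [-3.7, 1.6, 10.2]
grip_width: 0.0518
```

```bash
python3 - <<'E'
from h import *
F=[]
for i in range(8):
    s=r.grab_frame(('side','scene')[i%2])
    if i==6:a=s
    if i==7:b=s
    o=r.get_obs();F.append(o['contact_force'])
print(np.round(F,1),o['tcp_pos'],o['orientation'],o['grip_width'])
cv2.imwrite("pics/c8.png",np.hstack([cv2.resize(a[130:200,250:330],None,fx=5,fy=5,interpolation=2),cv2.resize(b[210:280,170:250],None,fx=5,fy=5,interpolation=2)]))
E
```

```text
[[-3.7  1.8 10.1]
 [-3.9  0.6  9.9]
 [-4.8  1.5 11.7]
 [-4.5  1.6 10.3]
 [-4.3  0.8 10.8]
 [-5.   1.9 10.5]
 [-3.7  2.  10.1]
 [-4.5  1.7 10.8]] [ 0.57263222 -0.12820082  0.07568484] [ 3.14070359e+00 -1.75465515e-02  6.22401881e-05] 0.051735272525275655
```

View pics/c8.png

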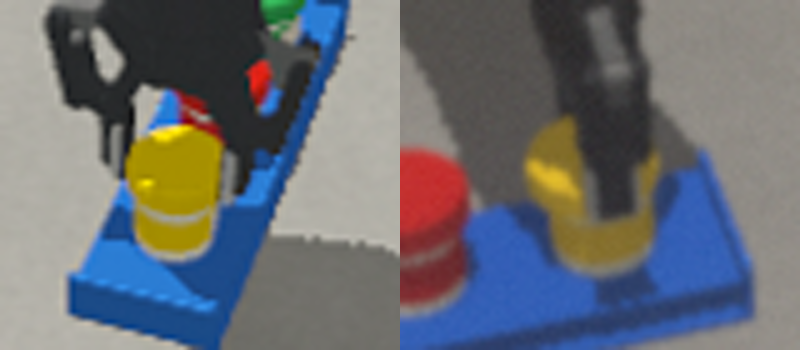

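The cap sits like the red one: the narrow white gap matches and it is level. I'll relieve the small side force, then hand in.

Request:
arm_command(increments=[[[-0.0006,0,-0.0001],[0,0,0],40],[[-0.0006,0,-0.0001],[0,0,0],40],[[-0.0006,0,-0.0001],[0,0,0],40],[[-0.0006,0,-0.0001],[0,0,0],40],[[-0.0006,0,-0.0001],[0,0,0],40],[[-0.0006,0,-0.0001],[0,0,0],40]])

```text
clock: 12.55
tcp_pos: [0.5726, -0.1281, 0.0757]
orientation: [3.141, -0.017, 0.002]
contact_force: [-2.9, 1.5, 8.9]
grip_width: 0.0514
```

Request:
arm_command(increments=[[[0,0,-0.0003],[0,0,0],40],[[0,0,-0.0003],[0,0,0],40],[[0,0,-0.0003],[0,0,0],40],[[0,0,-0.0003],[0,0,0],40],[[0,0,-0.0003],[0,0,0],40]])

```text
clock: 13.05
tcp_pos: [0.5726, -0.1282, 0.0757]
orientation: [3.141, -0.018, 0.002]
contact_force: [-3.4, 1.3, 11.1]
grip_width: 0.0518
```

```bash
python3 - <<'E'
from h import *
F=[]
for i in range(6): r.grab_frame('side');F.append(r.get_obs()['contact_force'])
m=np.mean(F,0);print(np.round(m,2),r.get_obs()['tcp_pos'])
if 9<m[2]<14: print(r.hand_in())
E
```

```text
[-3.29  1.57 12.01] [ 0.57259235 -0.12816694  0.07565804]
the job is handed in; nothing more can be done
None
```

The yellow cap is snapped home on the open pot, and I handed the job in at about 13.4 s with the fingers still gripping it and pushing down at about 12 N. That is slightly above a kilogram's weight (9.8 N).

- **Click:** the push read 10.5 N at the last reading before the snap, and the force then dropped suddenly. The gripper stopped on the rim at a height of 75.7 mm, against 75.5 mm predicted for fully home. The final side and scene pictures show the cap level, seated like the red one.
- **Disagreements:** a sideways force of about 3–4 N stayed on the tool, and one small nudge only partly relieved it. The first wrist-camera position of the rim was about 11 mm off because the arm was still moving. I dropped that one, and the other views agreed to within a few millimetres.
- **Other items:** I did not go near the marker, the label roll or the other caps. I did not take a last picture to confirm they were undisturbed.

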